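# Turn the reagent carousel until the jar is at the front pointer

### The job

Turn the round reagent carousel by gently pushing the posts on its rim with a fingertip until the wide white jar with the white screw cap stands squarely in front of the small cone pointer on the carousel's stand, and leave it at rest there. Do not touch, lift or tip the jar, bottle, vial and grinder tube that stand on the carousel: they only ride round in their pockets. Leave the things beside it where they are.

Things in the scene. Friction and masses are not known exactly. Their poses are not given: they have to be found in the camera images.
- stand: fixed dark steel foot under the carousel (disc 180 mm across, 12 mm high) with a flat arm to the front that carries the cone pointer. Origin: centre of the underside on the bench, on the vertical turning axis of the carousel; z up; the pointer lies along its -x axis, roughly towards the robot. Its place and yaw vary.
- pointer_tip (a point): tip of the cone pointer of the stand, 146 mm from the turning axis and 28 mm above the bench; the cone (24 mm thick, 28 mm long, aluminium) points inwards at the carousel and stands 12 mm outside its edge; its top is 40 mm above the bench. Fixed to the stand.
- carousel: grey round platter, 268 mm across, underside 14 mm and top 30 mm above the bench, that turns either way, without end stops, about the vertical z axis through its origin (centre, at bench level). Bearing friction of about 0.12 N m (1 N at the posts) stops it at once when it is not pushed. Four upright posts stand on its rim at 0, 90, 180, 270 degrees from its own x axis, four pockets between them.
- hub_top (a point): centre of the top of the platter's aluminium hub cap (36 mm across at its foot), 48 mm above the bench, on the turning axis. Round it lie four shallow round pockets, centres 70 mm from the axis at 45, 135, 225 and 315 degrees from the carousel's own x axis; inside 68 mm across, wall 4 mm thick, 8 mm high.
- post0_top (a point): centre of the top of the rim post at 0 degrees on the carousel: a plain round upright post, 14 mm thick, 120 mm from the turning axis, top 105 mm above the bench, fixed to the platter; it may be pushed sideways anywhere in its upper 40 mm
- post1_top (a point): centre of the top of the rim post at 90 degrees on the carousel: a plain round upright post, 14 mm thick, 120 mm from the turning axis, top 105 mm above the bench, fixed to the platter; it may be pushed sideways anywhere in its upper 40 mm
- post2_top (a point): centre of the top of the rim post at 180 degrees on the carousel: a plain round upright post, 14 mm thick, 120 mm from the turning axis, top 105 mm above the bench, fixed to the platter; it may be pushed sideways anywhere in its upper 40 mm
- post3_top (a point): centre of the top of the rim post at 270 degrees on the carousel: a plain round upright post, 14 mm thick, 120 mm from the turning axis, top 105 mm above the bench, fixed to the platter; it may be pushed sideways anywhere in its upper 40 mm
- stain_jar: the wide white jar with a white screw cap, 60 mm thick, 76 mm high, the widest thing on the carousel; stands loose in one of the pockets (which one varies) with 4 mm play all round, foot 30 mm above the bench. Origin: centre of its underside, z up.
- tissue_grinder: glass grinder tube in a red-brown rubber stopper, 41 mm thick, 95 mm high, standing loose in another pocket. Origin: centre of its underside.
- amber_bottle: plain brown glass bottle with a white cap, 44 mm thick, 80 mm high, standing loose in another pocket. Origin: centre of its underside.
- vial_0: small glass vial with a yellowish snap cap, 16 mm thick, 42 mm high, standing loose in another pocket. Origin: centre of its underside.
- well_plate: clear 96-well plate, 86 x 128 x 14 mm, lying on the bench to the right of the carousel. Origin: centre of its underside.
- calculator: black pocket calculator, 68 x 118 x 11 mm, lying on the bench to the left of the carousel. Origin: centre of its underside.
- dot_label_carton: white and green carton, 43 x 94 x 71 mm, standing on the bench to the left of and behind the carousel. Origin: centre of its underside.
Mind the look-alikes: they are no part of the job. What is shaped like the stain_jar but yellow is not meant. What is shaped like the amber_bottle but purple or yellow is not meant.

How it is judged:
At the end, for the whole second after the job is handed in: the axis of the wide jar is within 14 mm, sideways, of the line from the turning axis to the pointer tip, on the pointer's side (about 11 degrees of turn); the carousel is at rest; all four things still stand upright in their pockets (y of stain_jar in the frame of stand between -0.014 and 0.014 m and x of stain_jar in the frame of stand below -0.04 m and angular speed of carousel below 0.05 rad/s and horizontal distance between stain_jar and carousel between 0.04 and 0.1 m and height (world z) of stain_jar between 0.024 and 0.036 m and angle between each of stain_jar, tissue_grinder, amber_bottle, vial_0's own z axis and vertical below 0.15 rad and horizontal distance between tissue_grinder and carousel between 0.04 and 0.1 m and height (world z) of tissue_grinder between 0.024 and 0.036 m and horizontal distance between amber_bottle and carousel between 0.04 and 0.1 m and height (world z) of amber_bottle between 0.024 and 0.036 m and horizontal distance between vial_0 and carousel between 0.04 and 0.1 m and height (world z) of vial_0 between 0.024 and 0.036 m); the robot touches nothing.
It fails at once if the robot pushes or holds something that stands on the carousel (over 1.5 N) (contact force between any of the fingers, the arm and stain_jar above 1.5 N or contact force between any of the fingers, the arm and tissue_grinder above 1.5 N or contact force between any of the fingers, the arm and amber_bottle above 1.5 N or contact force between any of the fingers, the arm and vial_0 above 1.5 N).
It fails at once if something that stands on the carousel is lifted more than 12 mm or tipped over 20 degrees (height (world z) of any of stain_jar, tissue_grinder, amber_bottle, vial_0 above 0.042 m or angle between any of stain_jar, tissue_grinder, amber_bottle, vial_0's own z axis and vertical above 0.35 rad).
It fails at once if the well plate, calculator or carton is moved more than 15 mm (distance of any of well_plate, calculator, dot_label_carton from where it was at the start of the episode above 0.015 m).
It fails at once if the robot bears on the carousel with more than 30 N (contact force between any of the fingers, the arm and carousel above 30 N).
It also fails if it takes over 51 s, if anything falls off the work surface, if the arm or the gripper's body presses on something with over 40 N, if the wrist force passes 120 N, or if a joint passes its speed limit or range.

### The arm

A 6-joint arm with a two-finger parallel gripper is mounted at the origin on a cart in front of the work surface, level with it; the furniture and walls round the work are solid. World frame = base frame: x ahead of the robot, y to its left, z up, the work surface at z = 0. Lengths are in m, angles in rad, forces in N, time in s.
With the tool pointing down it reaches from about 0.3 to 0.875 m from the base axis. Payload 6.4 kg.
Tool frame: the origin (TCP) lies between the finger pads; the fingertips stand 14 mm ahead of it and the grasp point (between the pads) lies 5 mm behind it; z points along the fingers, y is the line along which they close (so a half turn about z gives the same grasp; the last joint's range is limited). The gripper opens to 85 mm and grips with 20 to 120 N. Pads are 22 mm wide; open, the fingers measure 114 mm over their backs; the gripper's body (76 mm by 85 mm) begins 54 mm behind the grasp point. The pads swing forward as they close: fully open they stand 13 mm farther back than shut.
Start: joints at [-1.506, 0.181, 1.607, -0, 1.354, -0.206], TCP at [0.154, -0.554, 0.245] pointing down, gripper open.
Joint ranges: [-2.99, 2.99], [-0.89, 2.07], [0.3, 2.58], [-1.14, 4.28], [0, 2.63], [-3.12, 3.12]. Speed limits (rad/s): [2.57, 2.57, 3.01, 3.14, 3.14, 3.14].

### API

Orientations are given as a unit quaternion [w, x, y, z].
In Python, from cell import r gives the robot as it stands.
- The arm moves only by the tool arm_command, never from a script. Its argument "increments" is a list of rows, each a list of 5 numbers: the finger opening in cm, from 0 to 8.54, then the shift along the world's x, y, z in cm, then the turn about the world's z in rad. In form: [[hand, tx, ty, tz, yaw], ...]. A call has exactly 5 rows; each row is the pose to reach, as a shift and turn from the pose commanded when the call began; what a row does not reach only later rows make up. A row lasts 1/8 s, in which the tool goes at most 62.5 mm and 10.7 degrees, less where a joint would pass 70% of its speed; a pose out of reach is approached as far as the arm can. A call with a gripper value outside its range is refused whole. The fingers move at their own pace and stop on an object; the grip force is fixed at half the most. Time passes only in rows, so rows that repeat a pose let the fingers close, or fill a call up. It gives the time, the measured TCP pose, the force, the opening and the grip force at its end, in the units of the state.
- r.state(): the state, without advancing time (a new reading comes with each control period).
- r.grab_frame(name): name is "side" or "top" or "wrist"; returns a dict with "frame" (400x640x3 uint8, red, green, blue), "vfov" (degrees; the focal length in pixels is half the picture's height over the tangent of half this angle, whatever the lens; pixels are square), "cx", "cy" (the principal point, pixels), "R" (3x3) and "t" (3): a world point X has camera coordinates R X + t. Camera axes: x right, y down, z forward; pixel columns grow to the right and rows downward; lengths in m; the calibration is good to about 2 mm. A picture is of the moment at which its call begins. There is no depth.
- r.hand_in(): hands the job in; it is judged then, once.
The state is a dict: "time": time; "joint_positions": joint angles; "joint_velocities": joint speeds; "joint_efforts": joint torques, N m; "ee_pos": TCP position; "tool_rot": TCP orientation; "wrist_force": force on the tool from outside, world axes, zero at the start; "ft_torque": the same for the moment, N m; "grip_width": opening from 0.0 (shut) to 1.0 (fully open); "grasp_force": force on a finger pad.
Only numpy, scipy, OpenCV 4.12 (cv2) and the standard library are available. Lean on these libraries where they do the work, as an engineer would, in place of code of your own. Each camera call takes 0.05 s, during which the arm holds its last target. There are 200 camera calls.

## Working session

There is one attempt and no reset: what is moved stays moved. The work goes in short steps, Python scripts to look and compute and a tool call to move; the robot and the scene stay as the last step left them, time stands still between calls to the robot, and variables do not carry over. Pictures are saved under pics/ and viewed, at most 10 in all, crops included, and the job is handed in when it is done.

Besides the shell and the picture viewer there is one more tool, called after "Request:" as name(argument=value, ...), one argument or row to a line, values as JSON. arm_command: Moves the arm, as the interface text tells. Its arguments: {"type":"object","properties":{"increments":{"type":"array","items":{"type":"array","items":{"type":"number"}}}},"required":["increments"]}

```bash
mkdir -p pics; cat > h.py <<'E'
import numpy as np,cv2
from cell import r
def grab(n,f):
    d=r.grab_frame(n); cv2.imwrite('pics/'+f,d['frame'][:,:,::-1]); 
    np.savez('pics/'+f[:-4]+'.npz',**{k:np.array(v) for k,v in d.items()}); return d
def ray(d,u,v,z):
    f=200/np.tan(np.radians(float(d['vfov']))/2)
    R=np.array(d['R']);t=np.array(d['t']);c=-R.T@t
    w=R.T@np.array([(u-d['cx'])/f,(v-d['cy'])/f,1]); return c+w*(z-c[2])/w[2]
def proj(d,X):
    f=200/np.tan(np.radians(float(d['vfov']))/2)
    p=np.array(d['R'])@np.array(X)+np.array(d['t']); return f*p[0]/p[2]+d['cx'],f*p[1]/p[2]+d['cy']
E
python3 - <<'E'
from h import *
for n in('top','side'):
    d=grab(n,n+'0.png'); print(n,d['vfov'],-np.array(d['R']).T@d['t'])
print(r.state())
E
```

```text
top 55.80180293236783 [0.41494093 0.06353046 1.33280816]
side 44.0644858710272 [0.48081152 1.19418263 0.70912846]
{'time': 0.1, 'joint_positions': array([-1.50628690e+00,  1.81481384e-01,  1.60790668e+00, -2.49932164e-05,
        1.35381126e+00, -2.06319602e-01]), 'joint_velocities': array([ 0.0007108 , -0.00150791, -0.00329946,  0.00098582,  0.00070801,
        0.00030735]), 'joint_efforts': array([-4.06076142e-04, -4.45880771e+01, -3.52240884e+01, -2.41388198e-04,
        4.20659606e-03, -4.13857919e-06]), 'ee_pos': array([ 0.15379703, -0.55355212,  0.24446664]), 'tool_rot': array([-8.02181306e-04,  9.90844772e-01,  1.35003675e-01,  4.47421018e-05]), 'wrist_force': array([-0.45050147,  0.1646264 ,  0.64694042]), 'ft_torque': array([ 0.03224012, -0.01116432, -0.0512644 ]), 'grasp_force': 0.0, 'grip_width': 1.0011527130719804}
```

View pics/top0.png

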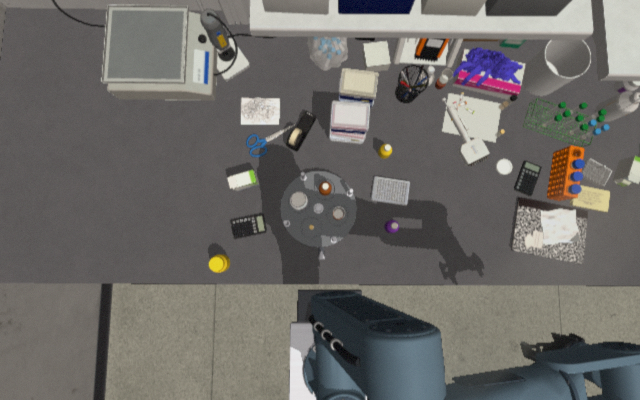

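View pics/side0.png

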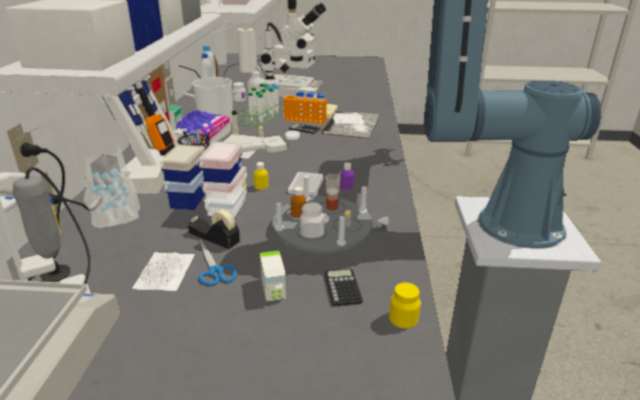

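The top view shows the carousel hub at about (318,209), the jar at (299,200), the pointer at about (322,253) and the purple bottle at (392,226). I'll zoom in on it.

```bash
python3 - <<'E'
from h import *
im=cv2.imread('pics/top0.png')[155:270,250:410]
cv2.imwrite('pics/c0.png',cv2.resize(im,None,fx=5,fy=5,interpolation=cv2.INTER_CUBIC))
E
```

```text
(no output)
```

View pics/c0.png

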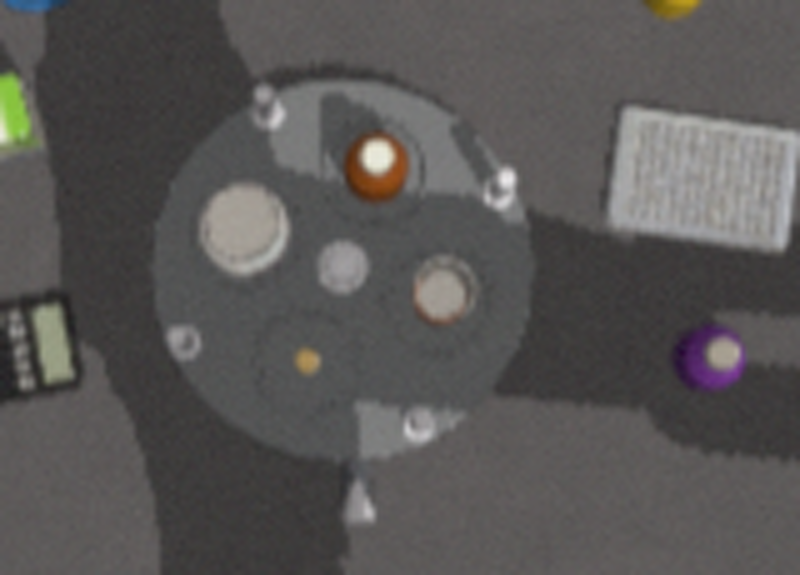

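The crop shows the hub at (343,267), the jar cap at about (243,222) and the pointer tip at (357,475). The post tops are near (262,95), (507,177), (422,425) and (182,342).

```bash
python3 - <<'E'
from h import *
d=np.load('pics/top0.npz')
W=lambda x,y,z: ray(d,(x+.5)/5-.5+250,(y+.5)/5-.5+155,z)
h=W(343,266,.048);p=W(357,475,.028);print('hub',h,'tip',p,np.linalg.norm((p-h)[:2]))
a=lambda q:(np.degrees(np.arctan2(*(q-h)[1::-1])),np.linalg.norm((q-h)[:2]))
for n,q in dict(tip=p,jar=W(243,222,.106),amber=W(377,156,.11),gr=W(441,294,.125),vial=W(307,361,.072),A=W(262,95,.105),B=W(507,177,.105),C=W(422,425,.105),D=W(182,342,.105)).items(): print(n,q.round(3),a(q))
E
```

```text
hub [0.54114543 0.0649198  0.048     ] tip [0.39923595 0.0543026  0.028     ] 0.14230609889211668
tip [0.399 0.054 0.028] (np.float64(-175.7212877080719), np.float64(0.14230609889211668))
jar [0.564 0.13  0.106] (np.float64(70.85361996440196), np.float64(0.06935945090610102))
amber [0.608 0.043 0.11 ] (np.float64(-18.170344421561953), np.float64(0.06993220960094301))
gr [0.516 0.002 0.125] (np.float64(-111.75164194915227), np.float64(0.06794378853851343))
vial [0.475 0.088 0.072] (np.float64(160.43556177219088), np.float64(0.07020890403958603))
A [0.648 0.119 0.105] (np.float64(26.78162818652255), np.float64(0.1202265078473893))
B [ 0.595 -0.043  0.105] (np.float64(-63.34185870105963), np.float64(0.1202136993809966))
C [0.433 0.013 0.105] (np.float64(-154.44786359028046), np.float64(0.12041655234919338))
D [0.485 0.169 0.105] (np.float64(118.23690533049019), np.float64(0.1181828796960919))
```

Request:
arm_command(
  increments=[
    [0, 2.4, 5.4, 0, 0],
    [0, 4.8, 10.8, 0, 0],
    [0, 7.2, 16.2, 0, 0],
    [0, 9.6, 21.6, 0, 0],
    [0, 12, 27, 0, -0.1],
  ],
)

```text
time: 0.72
ee_pos: [0.2741, -0.2821, 0.245]
tool_rot: [-0.0, 0.996, 0.084, 0.0]
wrist_force: [0.7, 1.0, 0.6]
grip_width: -0.003
grasp_force: 0.0
```

Request:
arm_command(
  increments=[
    [0, 2.4, 5.4, 0, 0],
    [0, 4.8, 10.8, 0, 0],
    [0, 7.2, 16.2, 0, 0],
    [0, 9.6, 21.6, 0, 0],
    [0, 12, 27, 0, -0.03],
  ],
)

```text
time: 1.35
ee_pos: [0.3942, -0.0121, 0.2454]
tool_rot: [0.0, 0.998, 0.07, 0.0]
wrist_force: [2.3, -0.3, -0.8]
grip_width: 0.0
grasp_force: 0.0
```

Request:
arm_command(
  increments=[
    [0, 1.4, 3.1, 0, 0],
    [0, 2.8, 6.2, 0, 0],
    [0, 2.8, 6.2, 0, 0],
    [0, 2.8, 6.2, -4, 0],
    [0, 2.8, 6.2, -8, 0],
  ],
)

```text
time: 1.98
ee_pos: [0.4218, 0.0473, 0.1646]
tool_rot: [0.0, 0.998, 0.07, 0.001]
wrist_force: [-0.2, -0.5, 0.1]
grip_width: 0.001
grasp_force: 0.0
```

Request:
arm_command(
  increments=[
    [0, 0, 0, -2.5, 0],
    [0, 0, 0, -5, 0],
    [0, 0, 0, -7, 0],
    [0, 0, 0, -7, 0],
    [0, 0, 0, -7, 0],
  ],
)

```text
time: 2.6
ee_pos: [0.4222, 0.0474, 0.0959]
tool_rot: [0.0, 0.998, 0.07, 0.0]
wrist_force: [0.0, -0.1, -0.5]
grip_width: -0.001
grasp_force: 0.0
```

```bash
python3 - <<'E'
from h import *
c=np.array([.541,.065]);P=lambda f:c+.12*np.array([np.cos(np.radians(f)),np.sin(np.radians(f))])
f=188
for k in range(5):
    print(f,[[0,*((P(f+4*i)-P(f))*100).round(1),0,round(np.radians(4*i),2)] for i in range(1,6)]); f+=20
s=r.state();print(s['time'],s['ee_pos'],s['joint_positions'])
E
```

```text
188 [[0, np.float64(0.1), np.float64(-0.8), 0, np.float64(0.07)], [0, np.float64(0.3), np.float64(-1.6), 0, np.float64(0.14)], [0, np.float64(0.6), np.float64(-2.4), 0, np.float64(0.21)], [0, np.float64(0.9), np.float64(-3.2), 0, np.float64(0.28)], [0, np.float64(1.3), np.float64(-4.0), 0, np.float64(0.35)]]
208 [[0, np.float64(0.4), np.float64(-0.7), 0, np.float64(0.07)], [0, np.float64(0.9), np.float64(-1.4), 0, np.float64(0.14)], [0, np.float64(1.4), np.float64(-2.1), 0, np.float64(0.21)], [0, np.float64(2.0), np.float64(-2.7), 0, np.float64(0.28)], [0, np.float64(2.6), np.float64(-3.3), 0, np.float64(0.35)]]
228 [[0, np.float64(0.6), np.float64(-0.5), 0, np.float64(0.07)], [0, np.float64(1.3), np.float64(-1.0), 0, np.float64(0.14)], [0, np.float64(2.0), np.float64(-1.5), 0, np.float64(0.21)], [0, np.float64(2.8), np.float64(-1.9), 0, np.float64(0.28)], [0, np.float64(3.5), np.float64(-2.2), 0, np.float64(0.35)]]
248 [[0, np.float64(0.8), np.float64(-0.3), 0, np.float64(0.07)], [0, np.float64(1.6), np.float64(-0.5), 0, np.float64(0.14)], [0, np.float64(2.4), np.float64(-0.7), 0, np.float64(0.21)], [0, np.float64(3.2), np.float64(-0.8), 0, np.float64(0.28)], [0, np.float64(4.1), np.float64(-0.9), 0, np.float64(0.35)]]
268 [[0, np.float64(0.8), np.float64(0.0), 0, np.float64(0.07)], [0, np.float64(1.7), np.float64(0.1), 0, np.float64(0.14)], [0, np.float64(2.5), np.float64(0.2), 0, np.float64(0.21)], [0, np.float64(3.3), np.float64(0.3), 0, np.float64(0.28)], [0, np.float64(4.1), np.float64(0.6), 0, np.float64(0.35)]]
2.6 [0.42215845 0.04742086 0.09594504] [-1.69001421e-01  4.90498562e-02  2.09331027e+00 -1.89204926e-04
  9.98541745e-01  1.26161587e+00]
```

Request:
arm_command(
  increments=[
    [0, 0.1, -0.8, 0, 0.07],
    [0, 0.3, -1.6, 0, 0.14],
    [0, 0.6, -2.4, 0, 0.21],
    [0, 0.9, -3.2, 0, 0.28],
    [0, 1.3, -4.0, 0, 0.35],
  ],
)

```text
time: 3.22
ee_pos: [0.4355, 0.0076, 0.0965]
tool_rot: [0.0, 0.97, 0.244, 0.001]
wrist_force: [0.7, 1.6, -0.8]
grip_width: -0.004
grasp_force: 0.7
```

Request:
arm_command(
  increments=[
    [0, 0.4, -0.7, 0, 0.07],
    [0, 0.9, -1.4, 0, 0.14],
    [0, 1.4, -2.1, 0, 0.21],
    [0, 2.0, -2.7, 0, 0.28],
    [0, 2.6, -3.3, 0, 0.35],
  ],
)

```text
time: 3.85
ee_pos: [0.4614, -0.0255, 0.0964]
tool_rot: [0.0, 0.912, 0.409, 0.0]
wrist_force: [-0.5, 1.0, 0.1]
grip_width: -0.005
grasp_force: 0.7
```

```bash
python3 - <<'E'
from h import *
s=r.state();print(s['time'],s['ee_pos'],s['wrist_force'])
grab('side','s1.png')
im=cv2.imread('pics/s1.png')[120:300,220:440]
cv2.imwrite('pics/s1c.png',cv2.resize(im,None,fx=3,fy=3,interpolation=cv2.INTER_CUBIC))
E
```

```text
3.85 [ 0.46137632 -0.02547088  0.09643639] [-0.53236484  1.02647209  0.05833995]
```

View pics/s1c.png

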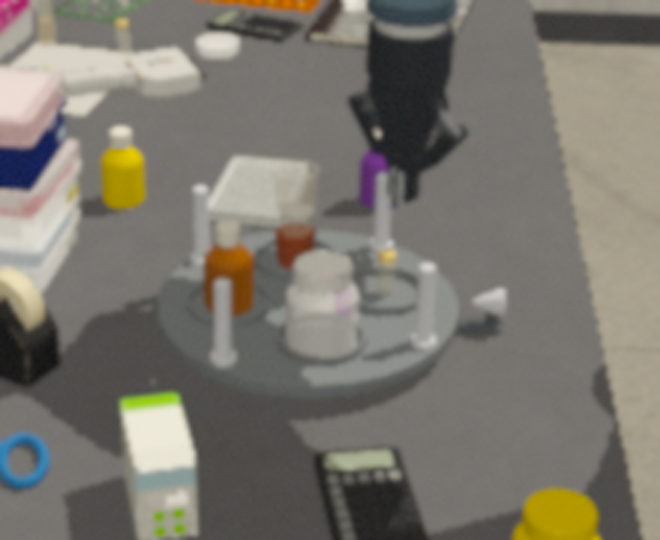

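The side view shows the fingertip behind the near-right post at (383,200). The carousel has turned, the jar at (320,305) stands upright, and the wrist force is about 1 N. I'll keep pushing.

Request:
arm_command(
  increments=[
    [0, 0.6, -0.5, 0, 0.07],
    [0, 1.3, -1.0, 0, 0.14],
    [0, 2.0, -1.5, 0, 0.21],
    [0, 2.8, -1.9, 0, 0.28],
    [0, 3.5, -2.2, 0, 0.35],
  ],
)

```text
time: 4.53
ee_pos: [0.4962, -0.0474, 0.0962]
tool_rot: [0.0, 0.828, 0.561, 0.0]
wrist_force: [-1.0, -1.2, 1.2]
grip_width: 0.001
grasp_force: 0.6
```

Request:
arm_command(
  increments=[
    [0, 0.8, -0.3, 0, 0.07],
    [0, 1.6, -0.5, 0, 0.14],
    [0, 2.4, -0.7, 0, 0.21],
    [0, 3.2, -0.8, 0, 0.28],
    [0, 4.1, -0.9, 0, 0.35],
  ],
)

```text
time: 5.15
ee_pos: [0.5371, -0.0563, 0.0962]
tool_rot: [0.0, 0.717, 0.697, 0.0]
wrist_force: [-1.4, 0.9, 0.6]
grip_width: -0.001
grasp_force: 0.7
```

Request:
arm_command(
  increments=[
    [0, 0.8, 0, 0, 0.07],
    [0, 1.7, 0.1, 0, 0.14],
    [0, 2.5, 0.2, 0, 0.21],
    [0, 3.3, 0.3, 0, 0.28],
    [0, 4.1, 0.6, 0, 0.35],
  ],
)

```text
time: 5.78
ee_pos: [0.5782, -0.0505, 0.0963]
tool_rot: [0.001, 0.585, 0.811, -0.0]
wrist_force: [-0.2, -2.4, 0.1]
grip_width: -0.002
grasp_force: 0.6
```

```bash
python3 - <<'E'
from h import *
s=r.state();print(s['time'],s['ee_pos'],s['wrist_force'])
for n in('side','top'): grab(n,n+'2.png')
a=cv2.imread('pics/side2.png')[150:270,250:410];b=cv2.imread('pics/top2.png')[150:270,250:410]
cv2.imwrite('pics/c2.png',cv2.resize(np.hstack([a,b]),None,fx=2.5,fy=2.5,interpolation=cv2.INTER_CUBIC))
E
```

```text
5.775 [ 0.57822619 -0.05046203  0.09629732] [-0.17247782 -2.39292489  0.14016989]
```

View pics/c2.png

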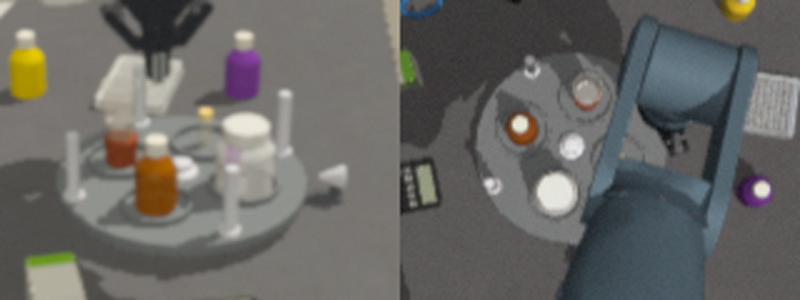

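The top panel shows the jar cap at (556,192), the hub at (571,146), the amber cap at (520,126) and posts at about (530,63) and (489,184). All of them are upright.

```bash
python3 - <<'E'
from h import *
d=np.load('pics/top2.npz')
W=lambda x,y,z: ray(d,(x-400+.5)/2.5-.5+250,(y+.5)/2.5-.5+150,z)
h=W(571.5,145.5,.048)
a=lambda q:(np.degrees(np.arctan2(*(q-h)[1::-1]))%360,np.linalg.norm((q-h)[:2]))
print(h)
for q in(W(556,192,.106),W(520,125,.11),W(530,62,.105),W(489,184,.105)): print(a(q))
c=np.array([.541,.065]);P=lambda f:c+.12*np.array([np.cos(np.radians(f)),np.sin(np.radians(f))])
print([[0,*((P(288+4*i)-P(288))*100).round(1),0,round(np.radians(4*i),2)] for i in range(1,7)])
E
```

```text
[0.54080453 0.06457565 0.048     ]
(np.float64(163.54339595596892), np.float64(0.06927712488026645))
(np.float64(73.20605463357336), np.float64(0.07024168616808543))
(np.float64(27.925307671340747), np.float64(0.11844256119289204))
(np.float64(117.92464185862598), np.float64(0.12077951811830999))
[[0, np.float64(0.8), np.float64(0.3), 0, np.float64(0.07)], [0, np.float64(1.6), np.float64(0.6), 0, np.float64(0.14)], [0, np.float64(2.3), np.float64(1.0), 0, np.float64(0.21)], [0, np.float64(3.0), np.float64(1.5), 0, np.float64(0.28)], [0, np.float64(3.7), np.float64(2.0), 0, np.float64(0.35)], [0, np.float64(4.3), np.float64(2.5), 0, np.float64(0.42)]]
```

Request:
arm_command(
  increments=[
    [0, 0.8, 0.3, 0, 0.07],
    [0, 1.6, 0.6, 0, 0.14],
    [0, 2.3, 1.0, 0, 0.21],
    [0, 3.0, 1.5, 0, 0.28],
    [0, 3.8, 2.1, 0, 0.36],
  ],
)

```text
time: 6.5
ee_pos: [0.6159, -0.0295, 0.096]
tool_rot: [0.0, 0.431, 0.902, -0.0]
wrist_force: [0.2, -1.4, 0.7]
grip_width: -0.0
grasp_force: 0.6
```

Request:
arm_command(
  increments=[
    [0, 0, 0, 0, 0],
    [0, -0.8, -0.7, 0, -0.08],
    [0, -1.6, -1.2, 0, -0.15],
    [0, -1.6, -1.2, 6, -0.15],
    [0, -1.6, -1.2, 12, -0.15],
  ],
)

```text
time: 7.12
ee_pos: [0.5986, -0.0412, 0.2162]
tool_rot: [-0.001, 0.499, 0.867, -0.0]
wrist_force: [0.6, -0.0, 0.8]
grip_width: 0.005
grasp_force: 0.0
```

Request:
arm_command(
  increments=[
    [0, 0, -6, 0, 0],
    [0, 0, -12, 0, 0],
    [0, 0, -18, 0, 0],
    [0, 0, -24, 0, 0],
    [0, 0, -30, 0, 0],
  ],
)

```text
time: 7.75
ee_pos: [0.5991, -0.343, 0.2158]
tool_rot: [0.0, 0.499, 0.867, 0.0]
wrist_force: [0.4, 0.0, 0.5]
grip_width: -0.001
grasp_force: 0.0
```

```bash
python3 - <<'E'
from h import *
s=r.state();print(s['time'],s['ee_pos'],s['wrist_force'])
grab('top','top3.png')
b=cv2.imread('pics/top3.png')[150:270,250:410]
cv2.imwrite('pics/c3.png',cv2.resize(b,None,fx=5,fy=5,interpolation=cv2.INTER_CUBIC))
E
```

```text
7.75 [ 0.59912925 -0.34301544  0.21577195] [0.35529256 0.04670331 0.48034883]
```

View pics/c3.png

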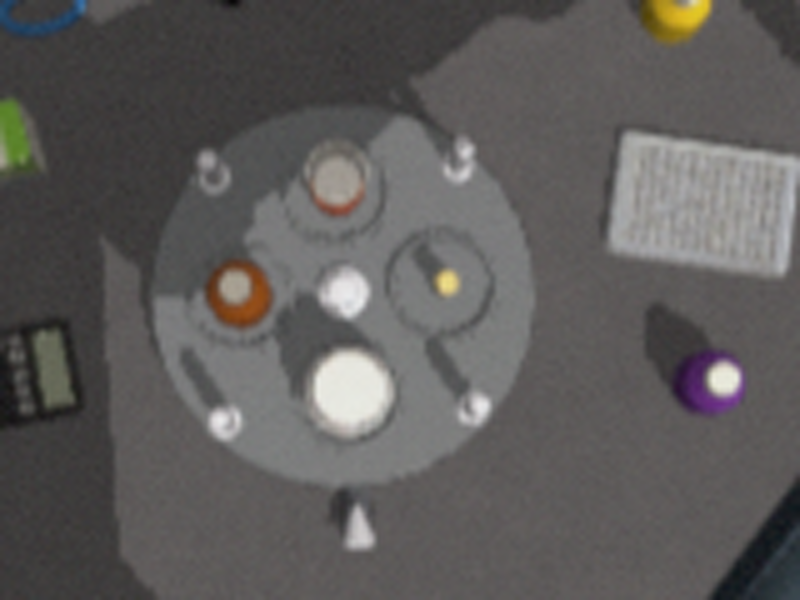

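The final view shows the jar cap at (349,391). The line from the hub at (344,291) to the tip at (357,500) passes through (350,391), so the jar is aligned, everything is upright and the arm is clear.

```bash
python3 -c "
from h import *
print(r.hand_in())"
```

```text
the job is handed in; nothing more can be done
None
```

I turned the carousel about 112° with one fingertip push on a rim post, and the white jar now stands in front of the pointer, about 1 mm off the line in the last top view; the arm is clear and the job is handed in (verdict not shown).

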